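# Show a phone to the inspection camera, face on and then edge on

## Task

Take the whole phone (the biggest thing in the repair rack) out of the rack and hold it up in the air to the inspection camera, 16 cm from the lens to the middle of the phone, with its screen (the face turned to the robot's left in the rack) square to the lens and centred on it, the phone upright with its long sides level, and keep it still for a second. Then give it a quarter turn about the vertical at the same spot, so that one of its short ends (either one) points at the lens and the camera can see whether the case is bulging, and finish there, still holding it steady in the air. Do not touch the camera or its stand, and leave the small things on the bench where they are.

Things in the scene. Friction and masses are not known exactly. Their poses are not given: they have to be found in the camera images.
- phone: Whole black phone, 146 x 70 x 8 mm, standing loose on a long edge in the rack, top 78 mm above the bench. Origin: centre of the back face. Own x: along the 146 mm; y: along the 70 mm (down, in the rack); z: out of the screen (to the robot's left, in the rack). Pinch it from above across its 8 mm thickness, at the middle of its length.
- phone_mid (a point): The centre of the phone slab, 4 mm from the origin along its z; same axes as the phone.
- rack: Fixed grey rack on a thin mat, z up: base plate 120 (x) x 136 (y) x 8 mm, origin under its centre, turned by up to 0.35 rad. Two combs, at 22 to 42 mm either side of the middle in x, rise to 38 mm above the bench. Three slots 10.5 mm wide run along its x at y = -45, 0 and 45 mm; things stand on the plate and lift straight up. The phone is in any one slot, small fixed boards in the others.
- board_a: Bare circuit board 70 x 33 mm, 8 mm thick with its components, standing in a slot on its long edge, top 41 mm above the bench; not to be moved.
- board_b: Bare circuit board 60 x 38 mm, 8 mm thick with its components, standing in a slot on its long edge, top about 44 mm above the bench; not to be moved.
- camera: Stand of the inspection camera, fixed: base plate 110 x 130 x 14 mm with a steel column of 19 mm diameter, 289 mm high, 30 mm behind the middle (own +y). Origin: centre of the underside of the base; z up. The camera looks level along the stand's own -y, roughly to the robot's right (world -y), turned by up to 0.25 rad.
- lens (a point): Centre of the lens front of the inspection camera, a white box 44 x 42 x 40 mm with a black lens tube of 37 mm diameter, clamped on the column at a height that differs from run to run (lens 180 to 230 mm above the bench). The lens looks along this point's own -y; z is up. It lies 56 mm in front of the stand's origin (own -y).
- camera_head (a joint): Height setting of the camera on its column, 0 to 0.05 m (lens height = 0.18 m + this); clamped stiffly, not to be moved.
- solder_spool: Reel of solder wire, 53 mm diameter, 36 mm high, standing on the bench; leave it. Origin: centre of the underside.
- flux_tin: Open flux tin, 44 mm diameter, 19 mm high; leave it. Origin: centre of the underside.
- glue_red: Small red tube lying flat, 103 x 27 x 20 mm, length along its own x; leave it. Origin: centre of the underside.

How it is judged:
By the outcome, as a careful person would: the job done as asked, in the order asked, and still so for the second after the job is handed in, while the arm keeps its last pose, push and grip.
It also fails if it takes over 35 s, if anything falls off the work surface, if the arm or the gripper's body presses on something with over 40 N, if the wrist force passes 120 N, or if a joint passes its speed limit or range.

## Robot

A 7-joint arm with a two-finger parallel gripper is mounted at the origin on a cart in front of the work surface, level with it; the furniture and walls round the work are solid. World frame = base frame: x ahead of the robot, y to its left, z up, the work surface at z = 0. Lengths are in m, angles in rad, forces in N, time in s.
With the tool pointing down it reaches from about 0.425 to 0.8 m from the base axis. Payload 8.3 kg.
Tool frame: the origin (TCP) lies on the mounting face of the last link; the fingertips stand 173 mm ahead of it and the grasp point (between the pads) lies 155 mm ahead of it; z points along the fingers, y is the line along which they close (so a half turn about z gives the same grasp; the last joint's range is limited). The gripper opens to 85 mm and grips with 20 to 120 N. Pads are 22 mm wide; open, the fingers measure 114 mm over their backs; the gripper's body (76 mm by 85 mm) begins 54 mm behind the grasp point. The pads swing forward as they close: fully open they stand 13 mm farther back than shut.
Start: joints at [-0.063, 0.383, 0.016, 1.37, -0.006, 1.388, -0.046], TCP at [0.625, 0, 0.405] pointing down, gripper open.
Joint ranges: [-2.95, 2.95], [-0.25, 2.06], [-1.52, 1.56], [0.18, 2.33], [-1.44, 4.58], [0.02, 2.06], [-3.01, 3.01]. Speed limits (rad/s): [2.39, 2.39, 3.01, 3.01, 3.14, 3.14, 3.14].

## Interface

Orientations are given as a unit quaternion [x, y, z, w].
In Python, from workcell import r gives the robot as it stands. The module is installed in compiled form; this text tells all that it offers.
- The arm moves only by the shell command python3 -m crank 'ROWS' [FORCE]. ROWS is text: rows parted by semicolons, each of 7 numbers parted by spaces: the finger opening in mm, from 0 to 85.4, then the shift along the tool's x, y, z in mm, then the turn, a rotation vector about the tool's x, y, z in degrees. A call has 1 to 10 rows; each row shifts and turns the commanded pose from where the row before left it, along the tool's axes as they then stand; what a row does not reach is not made up. A row lasts 1/12 s, in which the tool goes at most 41.7 mm and 7.16 degrees, less where a joint would pass 70% of its speed; a pose out of reach is approached as far as the arm can. A call with a gripper value outside its range is refused whole. The fingers move at their own pace and stop on an object; FORCE is the grip in N (left out, the last holds). Time passes only in rows, so rows that do not move let the fingers close. It gives the time, the measured TCP pose, the force, the opening and the grip force at its end, in the units of the state.
- r.read_state(): the state, without advancing time (a new reading comes with each control period).
- r.snapshot(name): name is "scene" or "side" or "wrist"; returns a dict with "color" (420x560x3 uint8, blue, green, red), "fx", "fy", "cx", "cy" (pixels), "distortion" ([k1, k2, p1, p2, k3] as OpenCV has them; the pictures are not rectified), "R" (3x3) and "t" (3): a world point X has camera coordinates R X + t. Camera axes: x right, y down, z forward; pixel columns grow to the right and rows downward; lengths in m; the calibration is good to about 2 mm. A picture is of the moment at which its call begins. There is no depth.
- r.finish_job(): hands the job in; it is judged then, once.
The state is a dict: "clock": time; "joint_positions": joint angles; "qvel": joint speeds; "tau": joint torques, N m; "tool_pos": TCP position; "tcp_rot": TCP orientation; "force": force on the tool from outside, world axes, zero at the start; "wrist_torque": the same for the moment, N m; "finger_gap": opening from 0.0 (shut) to 1.0 (fully open); "finger_force": force on a finger pad.
Only numpy, scipy, OpenCV 4.12 (cv2) and the standard library are available. Lean on these libraries where they do the work, as an engineer would, in place of code of your own. Each camera call takes 0.05 s, during which the arm holds its last target. There are 200 camera calls.

## Working session

There is one attempt and no reset: what is moved stays moved. The work goes in short steps, Python scripts to look and compute and a shell command to move; the robot and the scene stay as the last step left them, time stands still between calls to the robot, and variables do not carry over. Pictures are saved under pics/ and viewed, at most 10 in all, crops included, and the job is handed in when it is done.

```bash
mkdir -p pics
python3 - <<'E'
from workcell import r
import cv2,pickle,numpy as np
d={}
for n in ["scene","side"]:
    s=r.snapshot(n); d[n]=s; cv2.imwrite(f"pics/{n}0.png",s["color"])
    print(n,s["fx"],s["cx"],s["cy"],s["distortion"],np.round(-np.array(s["R"]).T@s["t"],3))
pickle.dump(d,open("s0.pkl","wb"))
s=r.read_state();print(s["clock"],s["tool_pos"],s["tcp_rot"])
E
```

```text
scene 513.1678504607981 277.69637443574925 206.13060705717373 [0.01256085 0.         0.         0.         0.        ] [0.113 1.023 0.586]
side 391.8450013085106 282.4542651126525 205.9766009441308 [0.03937249 0.         0.         0.         0.        ] [0.751 0.507 0.983]
0.1 [6.24857819e-01 3.79695510e-05 4.03765786e-01] [ 7.07088009e-01  7.07124997e-01 -6.35912676e-04 -6.17084558e-04]
```

View pics/scene0.png

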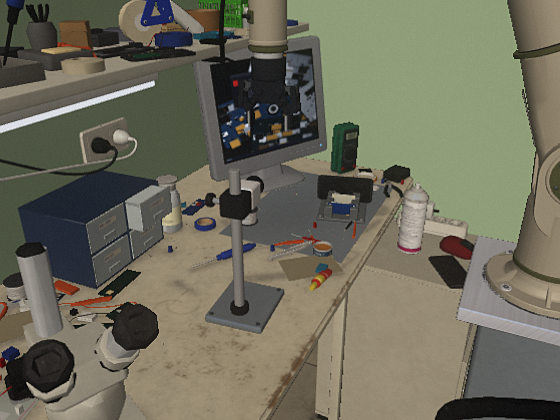

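View pics/side0.png

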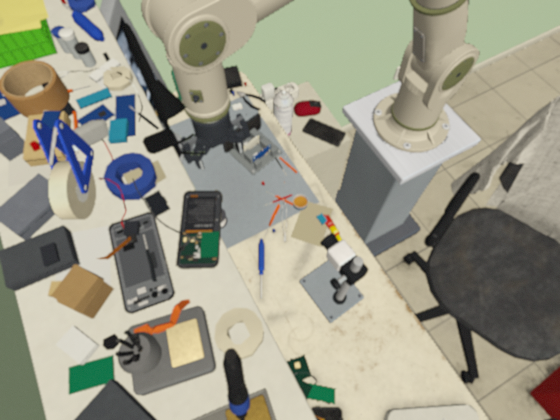

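The scene view shows the phone standing in the rack near (345,188), and the camera stand with its base at (243,307) and head at (240,200). In the side view the rack is near (255,150), partly hidden by the gripper, and the stand is at (335,285). I'll enlarge both.

Run:
```python
import cv2,pickle,numpy as np
d=pickle.load(open("s0.pkl","rb"))
a=d["scene"]["color"]
A=cv2.resize(a[165:335,200:400],(800,680),interpolation=cv2.INTER_CUBIC)[:600]
cv2.imwrite("pics/sc_crop.png",A)   # x4 offset (200,165)
b=d["side"]["color"]
B=cv2.resize(b[100:325,175:375],(600,675),interpolation=cv2.INTER_CUBIC)
B=cv2.resize(b[110:330,160:380],(594,594),interpolation=cv2.INTER_CUBIC)
cv2.imwrite("pics/si_crop.png",B)   # x2.7 offset (160,110)
```

```text
(no output)
```

View pics/sc_crop.png

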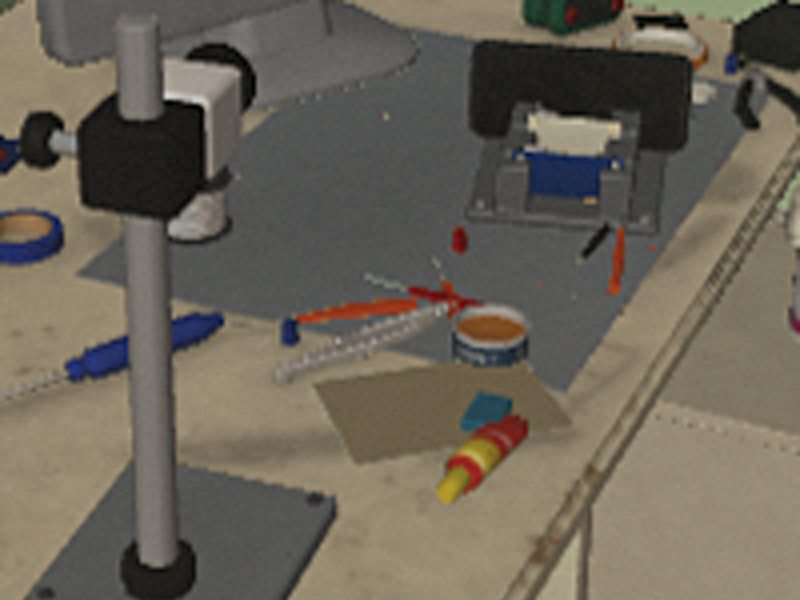

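View pics/si_crop.png

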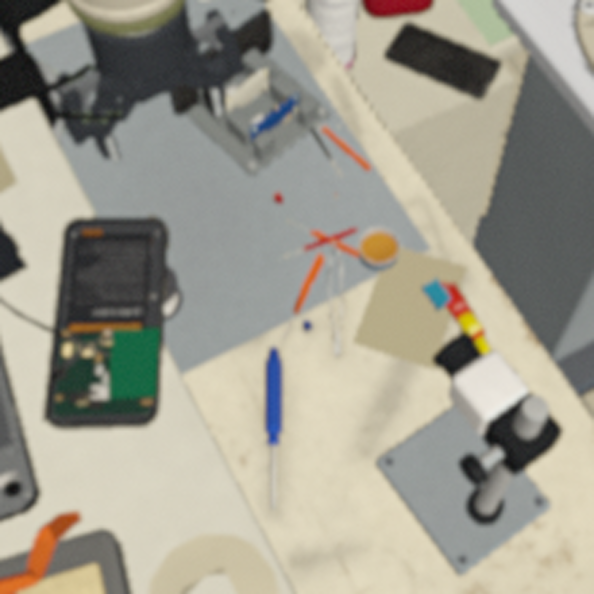

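The phone is in the far (right-hand) slot. Its top corners in the scene crop are at (472,42) and (692,55). The stand base corners in the side crop are at (377,463), (462,572) and (550,500), and the white head has its tube end at about (452,350). The flux tin and glue tube lie between the rack and the stand.

```bash
cat > h.py <<'E'
import numpy as np,cv2
def K(s): return np.array([[s["fx"],0,s["cx"]],[0,s["fy"],s["cy"]],[0,0,1]])
def ray(s,p):
    u=cv2.undistortPoints(np.array([[p]],float),K(s),np.array(s["distortion"]))[0,0]
    R=np.array(s["R"]);return -R.T@s["t"],R.T@np.array([u[0],u[1],1])
def onz(s,p,z):
    c,d=ray(s,p);return c+d*(z-c[2])/d[2]
def proj(s,X):
    R=np.array(s["R"],float);return cv2.projectPoints(np.array(X,float).reshape(-1,3),cv2.Rodrigues(R)[0],np.array(s["t"],float),K(s),np.array(s["distortion"]))[0][:,0]
E
python3 - <<'E'
from h import *;import pickle
np.set_printoptions(precision=4,suppress=True)
d=pickle.load(open("s0.pkl","rb"));a=d["scene"];b=d["side"]
sc=lambda x,y:(200+(x+.5)/4-.5,165+(y+.5)/4-.5)
si=lambda x,y:(160+(x+.5)/2.7-.5,110+(y+.5)/2.7-.5)
L=onz(a,sc(472,42),.078);R=onz(a,sc(692,55),.078)
print("phone",L,R,(L+R)/2,np.linalg.norm(L-R),np.arctan2(*(L-R)[1::-1]))
print("rackbase front",[onz(a,sc(*p),.008) for p in((467,220),(658,232))])
P=[onz(b,si(*p),.014) for p in((377,463),(462,572),(550,500))];print("base",P,np.linalg.norm(P[0]-P[1]),np.linalg.norm(P[1]-P[2]))
print("holes sc",onz(a,sc(317,497),.014), "sc corner",onz(a,sc(335,500),.014))
print("coltop", onz(a,sc(139,20),.289),onz(b,si(535,408),.289))
print("colbot",onz(a,sc(155,545),.014),onz(b,si(487,507),.014))
c0=(P[0]+P[2])/2;print("centre",c0)
for n,s,q,inv in(("sc",a,0,0),("si",b,0,0)):
    pass
E
```

```text
phone [ 0.5645 -0.1681  0.078 ] [ 0.4264 -0.2095  0.078 ] [ 0.4955 -0.1888  0.078 ] 0.1442207783101753 0.2910566080020141
rackbase front [array([ 0.5196, -0.0523,  0.008 ]), array([ 0.4072, -0.0883,  0.008 ])]
base [array([0.568 , 0.2786, 0.014 ]), array([0.5522, 0.4011, 0.014 ]), array([0.4465, 0.386 , 0.014 ])] 0.12353692477384974 0.10672606914056355
holes sc [0.4705 0.269  0.014 ] sc corner [0.4616 0.2675 0.014 ]
coltop [0.5057 0.3622 0.289 ] [0.5054 0.363  0.289 ]
colbot [0.5221 0.3374 0.014 ] [0.5007 0.3633 0.014 ]
centre [0.5073 0.3323 0.014 ]
```

```bash
python3 -m crank '40 0 0 10 0 0 7;40 0 0 10 0 0 7;40 0 0 10 0 0 7;40 0 0 10 0 0 7;40 0 0 10 0 0 7;40 0 0 10 0 0 7;40 0 0 10 0 0 7;40 0 0 10 0 0 7;40 0 0 10 0 0 7;40 0 0 5 0 0 7' 60
cat >> h.py <<'E'
from scipy.spatial.transform import Rotation as Ro
def go(s,P,yaw):
    "tool-frame shift mm then turn deg about tool z; yaw=angle of tool y in world, tool down"
    T=Ro.from_quat(s["tcp_rot"]);D=T.inv().apply(np.array(P)-s["tool_pos"])*1000
    X=T.as_matrix();ya=np.degrees(np.arctan2(X[1,1],X[0,1]))
    print("shift",D,"turn z",-(yaw-ya),"yaw y",ya,"tilt",X[:,2],"pos",s["tool_pos"],"t",s["clock"])
E
python3 - <<'E'
from h import *;import pickle;from workcell import r
np.set_printoptions(precision=4,suppress=True)
go(r.read_state(),[.4967,-.1927,.30],-73.4)
d=pickle.load(open("s0.pkl","rb"))
for n,o,k in(("scene",(200,165),4),("side",(160,110),2.7)):
    for z in(.18,.205,.23):
        q=proj(d[n],[[.516,.277,z],[.5055,.3625,z+.02]]);print(n,z,((q+.5-o)*k).round(1).tolist())
E
```

```text
clock: 0.93
tool_pos: [0.6245, 0.0001, 0.3077]
tcp_rot: [0.985, 0.171, -0.001, -0.0]
force: [-0.1, 0.4, 0.8]
finger_gap: 0.469
finger_force: 0.0
shift [-185.1576  138.5917    8.0518] turn z 3.058208913087782 yaw y -70.34179108691222 tilt [-0.0029 -0.0001 -1.    ] pos [0.6245 0.0001 0.3077] t 0.9333
scene 0.18 [[221.2, 178.7], [146.8, 220.1]]
scene 0.205 [[220.3, 128.9], [144.9, 165.9]]
scene 0.23 [[219.3, 77.9], [142.8, 110.4]]
side 0.18 [[440.7, 371.6], [514.5, 447.4]]
side 0.205 [[443.7, 359.9], [519.8, 437.1]]
side 0.23 [[446.9, 347.6], [525.5, 426.3]]
```

```bash
python3 -m crank '40 -31 23 1 0 0 3;40 -31 23 1 0 0 0;40 -31 23 1 0 0 0;40 -31 23 1 0 0 0;40 -31 23 1 0 0 0;40 -30 23 3 0 0 0;40 0 0 0 0 0 0;40 0 0 0 0 0 0'
python3 - <<'E'
from h import *;from workcell import r
np.set_printoptions(precision=4,suppress=True)
go(r.read_state(),[.4967,-.1927,.30],-73.4)
s=r.snapshot("wrist");t=r.snapshot("side")
cv2.imwrite("pics/w1.png",np.hstack([cv2.resize(s["color"],(400,300)),cv2.resize(t["color"][80:230,180:380],(400,300))]))
import pickle;pickle.dump((s,t),open("s1.pkl","wb"))
P=np.array([.4967,-.1927,0]);u=np.array([np.cos(.291),np.sin(.291),0]);n=np.array([-u[1],u[0],0])
print(proj(s,[P+i*.073*u+j*.004*n+[0,0,.078] for i,j in((1,1),(1,-1),(-1,-1),(-1,1))]))
E
```

```text
clock: 1.6
tool_pos: [0.4884, -0.1897, 0.3015]
tcp_rot: [0.989, 0.145, -0.0, 0.0]
force: [1.0, 1.0, 0.3]
finger_gap: 0.466
finger_force: 0.0
shift [7.0822 5.3028 1.5144] turn z 0.08443346360478188 yaw y -73.31556653639522 tilt [-0.0008 -0.0002 -1.    ] pos [ 0.4884 -0.1897  0.3015] t 1.6
[[282.3477 114.0369]
 [295.4204 114.0211]
 [292.5172 314.6322]
 [282.0731 314.6481]]
```

View pics/w1.png

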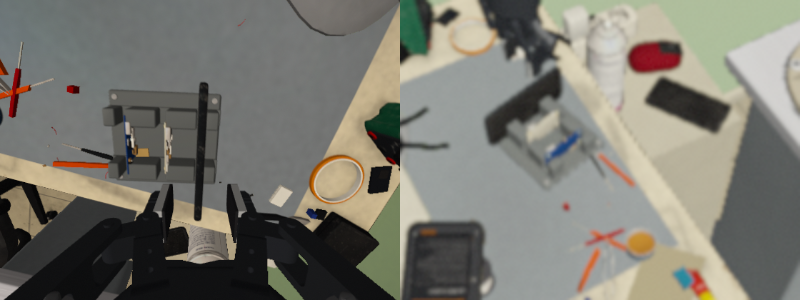

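The wrist view shows the phone's top edge as a dark strip from about (284,115) to (277,308) in full-image pixels. I'll measure it.

```bash
python3 - <<'E'
from h import *;import pickle
np.set_printoptions(precision=4,suppress=True)
s,t=pickle.load(open("s1.pkl","rb"))
g=s["color"].max(2)
m=(g<45).astype(np.uint8);m[:, :262]=0;m[:,305:]=0;m[:105]=0;m[325:]=0
rows=[]
for y in range(118,306,10):
    x=np.where(m[y])[0];rows.append((y,x.min(),x.max())) if len(x) else 0
print(rows)
ys=np.where(m.sum(1)>4)[0];print(ys.min(),ys.max())
x=np.array(rows)
p=[np.median([0])]
f=np.polyfit(x[:,0],(x[:,1]+x[:,2])/2,1);y0,y1=112,310
A=onz(s,(np.polyval(f,115.),115.),.078);B=onz(s,(np.polyval(f,305.),305.),.078);print(A,B,np.arctan2(*(A-B)[1::-1]),np.linalg.norm(A-B))
E
python3 -c "
import cv2;cv2.imwrite('pics/w1z.png',cv2.resize(__import__('pickle').load(open('s1.pkl','rb'))[0]['color'][100:330,190:390],(520,598)))"
```

```text
[(118, np.int64(280), np.int64(290)), (128, np.int64(279), np.int64(290)), (138, np.int64(279), np.int64(285)), (148, np.int64(279), np.int64(289)), (158, np.int64(278), np.int64(289)), (168, np.int64(278), np.int64(288)), (178, np.int64(277), np.int64(287)), (188, np.int64(277), np.int64(287)), (198, np.int64(276), np.int64(286)), (208, np.int64(276), np.int64(286)), (218, np.int64(276), np.int64(285)), (228, np.int64(272), np.int64(299)), (238, np.int64(274), np.int64(284)), (248, np.int64(274), np.int64(284)), (258, np.int64(274), np.int64(283)), (268, np.int64(273), np.int64(283)), (278, np.int64(273), np.int64(282)), (288, np.int64(273), np.int64(281)), (298, np.int64(273), np.int64(281))]
116 307
[ 0.5654 -0.1697  0.078 ] [ 0.4329 -0.2036  0.078 ] 0.250448926561379 0.13682985489774008
```

View pics/w1z.png

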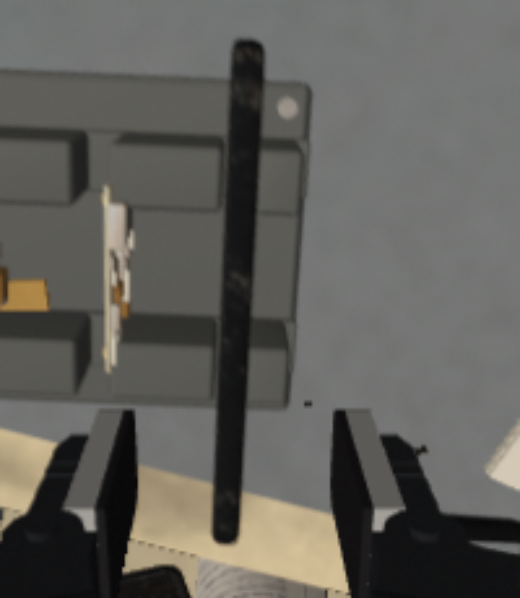

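The strip's ends are at full-image (286,115) and (277,309). That puts the phone's middle at about (0.497,-0.187) with a yaw of about 0.26. The fingers straddle it cleanly.

Run:
```python
from h import *;from workcell import r
np.set_printoptions(precision=4,suppress=True)
go(r.read_state(),[.497,-.187,.22],-75.2)
```

```text
shift [ 6.2377  2.3865 81.5495] turn z 2.223041160440303 yaw y -72.9769588395597 tilt [-0.0001  0.0006 -1.    ] pos [ 0.4903 -0.1866  0.3016] t 1.7
```

```bash
python3 -m crank '40 6 2 10 0 0 2.2;40 0 0 15 0 0 0;40 0 0 5 0 0 0;40 0 0 0 0 0 0;40 0 0 0 0 0 0'
python3 - <<'E'
from h import *;from workcell import r
np.set_printoptions(precision=4,suppress=True)
go(r.read_state(),[.497,-.187,.22],-75.2)
E
```

```text
clock: 2.12
tool_pos: [0.4968, -0.1865, 0.2715]
tcp_rot: [0.992, 0.13, -0.0, -0.0]
force: [0.0, 0.3, 0.2]
finger_gap: 0.464
finger_force: 0.0
shift [ 0.1445  0.5718 51.5261] turn z 0.10265464709961236 yaw y -75.09734535290039 tilt [-0.001   0.0003 -1.    ] pos [ 0.4968 -0.1865  0.2715] t 2.1167
```

```bash
python3 -m crank '40 0 0 20 0 0 0;40 0 0 20 0 0 0;40 0 0 11 0 0 0;40 0 0 0 0 0 0;40 0 0 0 0 0 0;0 0 0 0 0 0 0;0 0 0 0 0 0 0;0 0 0 0 0 0 0;0 0 0 0 0 0 0;0 0 0 0 0 0 0' 60;python3 -m crank '0 0 0 0 0 0 0;0 0 0 0 0 0 0'
```

```text
clock: 2.95
tool_pos: [0.4969, -0.1876, 0.2219]
tcp_rot: [0.992, 0.129, 0.001, 0.0]
force: [-1.0, -0.1, 6.1]
finger_gap: 0.081
finger_force: 59.5
clock: 3.12
tool_pos: [0.4969, -0.1876, 0.2219]
tcp_rot: [0.992, 0.129, 0.001, 0.0]
force: [-0.6, 0.3, 6.5]
finger_gap: 0.081
finger_force: 59.5
```

```bash
python3 -m crank '0 0 0 -8 0 0 0;0 0 0 -12 0 0 0;0 0 0 -15 0 0 0;0 0 0 -20 0 0 0;0 0 0 -25 0 0 0;0 0 0 -25 0 0 0;0 0 0 -25 0 0 0;0 0 0 -20 0 0 0;0 0 0 -10 0 0 0;0 0 0 0 0 0 0' 80;python3 -m crank '0 0 0 0 0 0 0;0 0 0 0 0 0 0'
python3 - <<'E'
from h import *;from workcell import r
import pickle
np.set_printoptions(precision=4,suppress=True)
go(r.read_state(),[.537,.118,.400],-82.5)
s=r.snapshot("scene");w=r.snapshot("wrist");t=r.snapshot("side")
cv2.imwrite("pics/l2.png",np.hstack([cv2.resize(s["color"][130:300,180:400],(0,0),fx=2,fy=2),cv2.resize(w["color"],(360,340))]))
pickle.dump((s,w,t),open("s2.pkl","wb"))
E
```

```text
clock: 3.95
tool_pos: [0.4967, -0.1876, 0.3833]
tcp_rot: [0.992, 0.129, 0.002, 0.001]
force: [0.6, 0.5, -1.4]
finger_gap: 0.076
finger_force: 78.2
clock: 4.12
tool_pos: [0.496, -0.1871, 0.3791]
tcp_rot: [0.992, 0.129, -0.001, -0.0]
force: [0.8, -0.6, -1.7]
finger_gap: 0.08
finger_force: 78.2
shift [ 117.559  -284.5506  -20.7718] turn z 7.304968973774905 yaw y -75.1950310262251 tilt [-0.0024  0.0007 -1.    ] pos [ 0.496  -0.1871  0.3791] t 4.1167
```

View pics/l2.png

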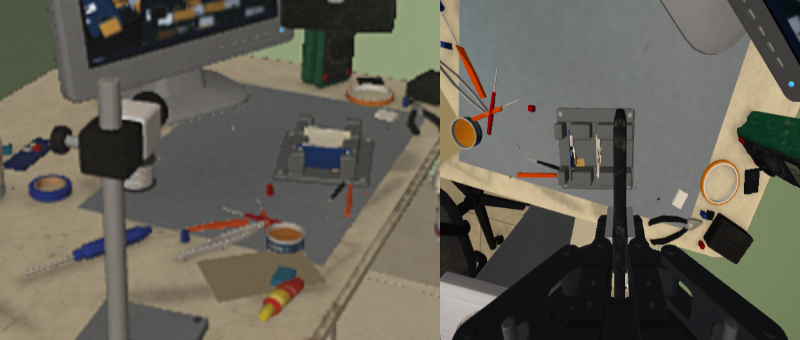

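The lift worked: the rack is empty of the phone, which hangs level in the grip in the wrist view. Now I'll carry it towards the camera.

```bash
python3 -m crank '0 5 -14 -3 0 0 0.7;0 12 -28 -3 0 0 1;0 13 -31 -3 0 0 1;0 13 -31 -3 0 0 1;0 13 -31 -3 0 0 1;0 13 -31 -3 0 0 1;0 13 -31 -3 0 0 0.6;0 13 -31 -3 0 0 0;0 12 -28 -2 0 0 0;0 8 -20 0 0 0 0'
python3 -m crank '0 2 -8 0 0 0 0;0 0 0 0 0 0 0;0 0 0 0 0 0 0;0 0 0 0 0 0 0'
python3 - <<'E'
from h import *;from workcell import r
import pickle
np.set_printoptions(precision=4,suppress=True)
go(r.read_state(),[.537,.118,.407],-82.5)
s=r.snapshot("scene");w=r.snapshot("wrist");t=r.snapshot("side")
S=cv2.resize(s["color"][100:330,190:350],(0,0),fx=2.5,fy=2.5)
cv2.imwrite("pics/l3.png",np.hstack([S,cv2.resize(w["color"][:,:],(400,S.shape[0]))]))
S=cv2.resize(t["color"][150:330,200:400],(0,0),fx=3,fy=3);cv2.imwrite("pics/l3s.png",S)
pickle.dump((s,w,t),open("s3.pkl","wb"))
E
```

```text
clock: 5.1
tool_pos: [0.5575, 0.1087, 0.4061]
tcp_rot: [0.997, 0.076, -0.0, -0.001]
force: [-0.6, -0.3, -0.8]
finger_gap: 0.074
finger_force: 78.2
clock: 5.43
tool_pos: [0.5582, 0.1114, 0.4063]
tcp_rot: [0.997, 0.073, -0.0, 0.001]
force: [0.2, -1.2, -1.0]
finger_gap: 0.076
finger_force: 78.2
shift [-19.9965  -9.6458  -0.6753] turn z 0.8596938888340873 yaw y -81.64030611116591 tilt [-0.0007 -0.0011 -1.    ] pos [0.5582 0.1114 0.4063] t 5.4333
```

View pics/l3.png

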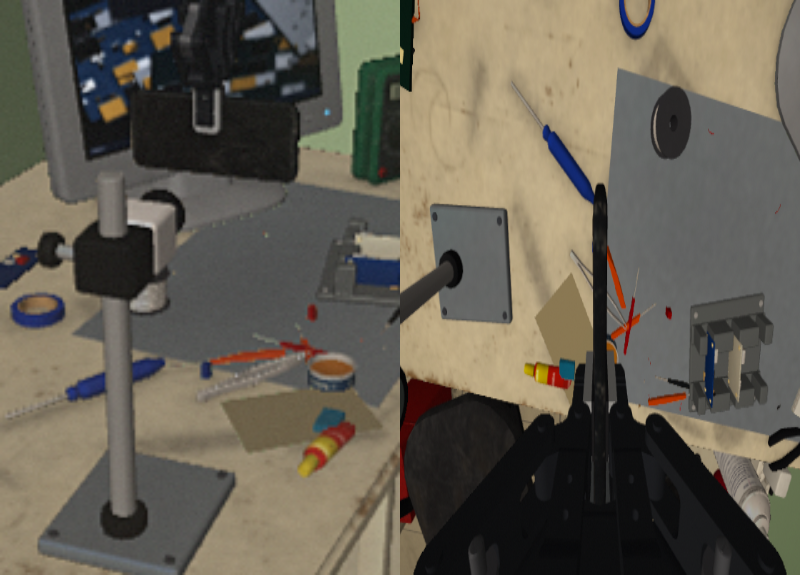

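The wrist view shows the whole stand base, with corners at about (431,205), (508,210), (511,322) and (433,319) in the composite. The scene view shows the phone hanging level in front of the lens. Next I'll take close crops of the head for the lens height and measure the base precisely.

Run:
```python
from h import *;import pickle
np.set_printoptions(precision=4,suppress=True)
s,w,t=pickle.load(open("s3.pkl","rb"))
a=cv2.resize(s["color"][160:230,200:280],(400,350),interpolation=cv2.INTER_CUBIC)  # x5 off(200,160)
b=cv2.resize(t["color"][225:295,300:380],(400,350),interpolation=cv2.INTER_CUBIC)  # x5 off(300,225)
cw=cv2.resize(w["color"][140:245,15:85],(166,250),interpolation=cv2.INTER_CUBIC)
cv2.imwrite("pics/l4.png",np.hstack([a,b]))
dsp=[(431,205),(508,210),(511,322),(433,319)]
g=cv2.cvtColor(w["color"],6).astype(np.float32)
C=np.array([[(x-400)*1.4,y*420/575] for x,y in dsp],np.float32)
C2=cv2.cornerSubPix(cv2.GaussianBlur(g,(0,0),.7),C.reshape(-1,1,2).copy(),(4,4),(-1,-1),(3,50,.01))[:,0]
print(C,C2)
for Q in(C,C2):
    P=np.array([onz(w,p,.014) for p in Q]);print(P,"c",P.mean(0),"yaw",[np.arctan2(*(P[i]-P[j])[[1,0]]) for i,j in((0,3),(1,2))],[np.arctan2(-(P[i]-P[j])[0],(P[i]-P[j])[1]) for i,j in((0,1),(3,2))],[np.linalg.norm(P[i]-P[i-1]) for i in range(4)])
```

```text
[[ 43.4    149.7391]
 [151.2    153.3913]
 [155.4    235.2   ]
 [ 46.2    233.0087]] [[ 41.439  150.3884]
 [149.0301 152.5805]
 [156.4141 234.3956]
 [ 42.3845 233.5191]]
[[0.557  0.3981 0.014 ]
 [0.5708 0.2687 0.014 ]
 [0.4646 0.2621 0.014 ]
 [0.4469 0.4055 0.014 ]] c [0.5098 0.3336 0.014 ] yaw [np.float64(-0.0671686462212439), np.float64(0.06158048031807853)] [np.float64(0.10617255830830022), np.float64(0.12340919621468216)] [np.float64(0.11040566088429749), np.float64(0.13014112216004267), np.float64(0.10636691994485467), np.float64(0.14446318593406066)]
[[0.5559 0.4005 0.014 ]
 [0.5714 0.2713 0.014 ]
 [0.466  0.2608 0.014 ]
 [0.4454 0.4106 0.014 ]] c [0.5097 0.3358 0.014 ] yaw [np.float64(-0.09114567275351829), np.float64(0.09880004006976831)] [np.float64(0.11945280849991222), np.float64(0.13670084199050236)] [np.float64(0.11098335937241854), np.float64(0.13019639241574119), np.float64(0.10594556803414602), np.float64(0.1512315114775585)]
```

View pics/l4.png

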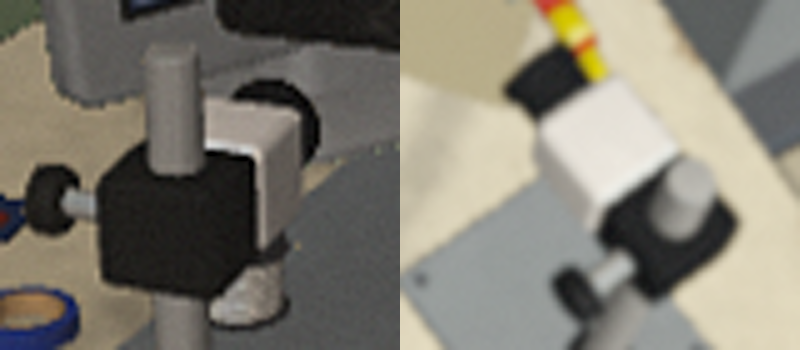

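The scene crop shows the box-top corners at (300,108) front and (258,152) back. In the side crop the same two are at (210,78) and (282,150). The tube rim is at (270,80) top and (320,125) right in the scene crop, and (105,88)/(155,42) in the side crop.

Run:
```python
from h import *;import pickle
np.set_printoptions(precision=4,suppress=True)
s,w,t=pickle.load(open("s3.pkl","rb"))
sc=lambda x,y:(200+(x+.5)/5-.5,160+(y+.5)/5-.5)
si=lambda x,y:(300+(x+.5)/5-.5,225+(y+.5)/5-.5)
def tri(p,q):
    A=np.zeros((3,3));b=np.zeros(3);o=[]
    for c,d in(ray(s,p),ray(t,q)):
        d=d/np.linalg.norm(d);M=np.eye(3)-np.outer(d,d);A+=M;b+=M@c;o.append((M,c))
    X=np.linalg.solve(A,b);return X,[np.linalg.norm(M@(X-c)) for M,c in o]
for p,q in(((300,108),(210,78)),((258,152),(282,150)),((174,52),(292,168))):
    print(tri(sc(*p),si(*q)))
col=np.array([.5055,.3626])
for psi in(.10,.125,.15):
  f=np.array([np.sin(psi),-np.cos(psi)]);x=np.array([np.cos(psi),np.sin(psi)])
  for z in(.21,.22,.23):
    L=np.r_[col+.086*f,z];th=np.linspace(0,6.28,60)
    Cc=L+.0185*(np.outer(np.cos(th),np.r_[x,0])+np.outer(np.sin(th),[0,0,1]))
    P=(proj(s,Cc)-[200,160]+.5)*5-.5;Q=(proj(t,Cc)-[300,225]+.5)*5-.5
    print(psi,z,"L",L,"scene top",P[P[:,1].argmin()],"right",P[P[:,0].argmax()],"side left",Q[Q[:,0].argmin()],"top",Q[Q[:,1].argmin()])
```

```text
(array([0.4936, 0.3016, 0.248 ]), [np.float64(0.0012199571320577092), np.float64(0.0012199571320577643)])
(array([0.487 , 0.3422, 0.2492]), [np.float64(0.00013321275065279924), np.float64(0.00013321275065278587)])
(array([0.5042, 0.3605, 0.2891]), [np.float64(0.0023122135449888917), np.float64(0.0023122135449889316)])
0.1 0.21 L [0.5141 0.277  0.21  ] scene top [269.5155 126.2722] right [327.0844 183.6141] side left [ 91.3916 109.4976] top [155.7884  55.8921]
0.1 0.22 L [0.5141 0.277  0.22  ] scene top [269.0001 100.4116] right [326.8394 158.0644] side left [ 93.4222 100.663 ] top [158.5295  46.439 ]
0.1 0.23 L [0.5141 0.277  0.23  ] scene top [268.4797  74.3073] right [326.592  132.2748] side left [95.4974 91.6358] top [161.3311  36.7787]
0.125 0.21 L [0.5162 0.2773 0.21  ] scene top [263.8419 125.5849] right [321.9199 182.3034] side left [ 88.0582 113.0984] top [153.0072  57.9473]
0.125 0.22 L [0.5162 0.2773 0.22  ] scene top [268.4019  99.7205] right [321.6512 156.7763] side left [ 90.0546 104.2943] top [155.7136  48.5312]
0.125 0.23 L [0.5162 0.2773 0.23  ] scene top [267.8786  73.6098] right [321.3797 131.0096] side left [92.0948 95.2982] top [158.4799  38.9091]
0.15 0.21 L [0.5184 0.2776 0.21  ] scene top [263.2453 124.906 ] right [316.6859 181.0494] side left [ 84.82  116.787] top [148.52    60.1097]
0.15 0.22 L [0.5184 0.2776 0.22  ] scene top [262.7009  99.0516] right [316.3931 155.5438] side left [ 86.7831 108.0143] top [151.1791  50.7118]
0.15 0.23 L [0.5184 0.2776 0.23  ] scene top [262.151   72.9537] right [316.0972 129.7991] side left [88.7894 99.0501] top [153.897   41.1081]
```

Lens: about (0.516,0.277,0.228), yaw 0.133, so the phone middle should go to (0.537,0.118,0.228). I'll move there and measure the phone in the hand.

```bash
python3 -m crank '0 -7 -3 0 0 0 0.4;0 -8 -4 0 0 0 0.4;0 -5 -2 0 0 0 0;0 0 0 0 0 0 0;0 0 0 0 0 0 0;0 0 0 0 0 0 0;0 0 0 0 0 0 0;0 0 0 0 0 0 0'
python3 - <<'E'
from h import *;from workcell import r;import pickle
np.set_printoptions(precision=4,suppress=True)
st=r.read_state();go(st,[.537,.118,.407],-82.4)
s=r.snapshot("scene");w=r.snapshot("wrist");pickle.dump((s,w,st),open("s5.pkl","wb"))
T=Ro.from_quat(st["tcp_rot"]).as_matrix();p=np.array(st["tool_pos"]);M=p+T[:,2]*.179
n=-T[:,1];
C=[M+.004*n+i*.073*T[:,0]+j*.035*T[:,2] for i,j in((1,-1),(1,1),(-1,1),(-1,-1))]
P=proj(s,C);print("pred",P.round(1).tolist())
x0,y0=(P.min(0)-12).astype(int);x1,y1=(P.max(0)+12).astype(int)
I=cv2.resize(s["color"][y0:y1,x0:x1],None,fx=6,fy=6,interpolation=cv2.INTER_CUBIC);print(x0,y0,I.shape)
I=cv2.convertScaleAbs(I,alpha=2)
cv2.imwrite("pics/l5.png",I)
E
```

```text
clock: 6.25
tool_pos: [0.5373, 0.1193, 0.4066]
tcp_rot: [0.998, 0.067, -0.0, 0.0]
force: [-0.0, 0.7, -1.2]
finger_gap: 0.073
finger_force: 78.2
shift [-0.4387  1.2385 -0.3658] turn z 0.08629911088216602 yaw y -82.31370088911784 tilt [-0.0001 -0.     -1.    ] pos [0.5373 0.1193 0.4066] t 6.25
pred [[246.8, 137.3], [247.6, 169.1], [314.6, 177.1], [315.7, 144.4]]
234 125 (384, 558, 3)
```

View pics/l5.png

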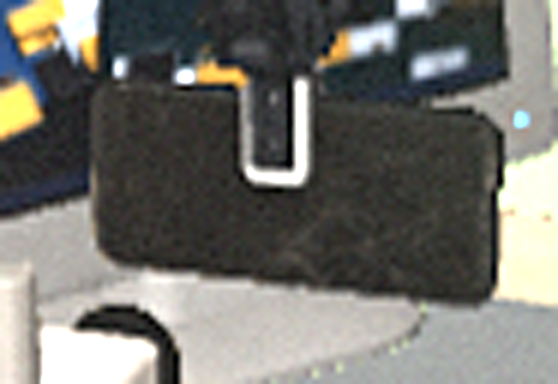

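The phone is held with its screen towards the lens: bottom edge from (98,262) to (494,304) in the crop, left edge at about x=95 and right at about x=497. I'll fit those edges for the offset and tilt.

```bash
cat > edge.py <<'E'
from h import *;import pickle
np.set_printoptions(precision=4,suppress=True)
s,w,st=pickle.load(open("s5.pkl","rb"))
T=Ro.from_quat(st["tcp_rot"]).as_matrix();M=np.array(st["tool_pos"])+T[:,2]*.179;n=-T[:,1]
g=cv2.cvtColor(s["color"],6).astype(float)
def up(p):  # ray to screen plane, tool x / tool z coords rel. to expected middle, mm
    c,d=ray(s,p);X=c+d*(n@(M+.004*n-c))/(n@d);return (T[:,0]@(X-M)*1000,T[:,2]@(X-M)*1000)
def cross(v):  # subpixel of largest step dark->bright
    d=np.diff(v);i=int(np.argmax(d));k=np.arange(max(i-1,0),min(i+2,len(d)));q=np.clip(d[k],0,None);return (q@(k+.5))/q.sum()
B=[up((x,158+cross(g[158:180,x]))) for x in range(258,306,3)]
B=np.array(B);f=np.polyfit(B[:,0],B[:,1],1);print("bottom z",np.polyval(f,0),"slope deg",np.degrees(np.arctan(f[0])),"res",np.std(B[:,1]-np.polyval(f,B[:,0])))
R=np.array([up((305+cross(g[y,305:326]),y)) for y in range(152,169,2)]);print("right",np.median(R[:,0]),R[:,0])
L=np.array([up((260-cross(g[y,238:261][::-1]),y)) for y in range(154,164,2)]);print("left",np.median(L[:,0]),L[:,0])
E
python3 edge.py
```

```text
bottom z 32.86264886141113 slope deg -0.06665890309501951 res 0.37862149013903446
right -76.76611747526142 [-77.6141 -77.4875 -76.7661 -75.6804 -76.0854 -76.6242 -76.7677 -76.9121
 -76.7647]
left 68.479006902038 [67.9226 67.4683 68.6094 69.5618 68.479 ]
```

```bash
python3 -m crank '0 2.6 1.2 1 0 0 0;0 0 0 0 0 0 0;0 0 0 0 0 0 0;0 0 0 0 0 0 0;0 0 0 0 0 0 0;0 0 0 0 0 0 0'
python3 - <<'E'
from h import *;from workcell import r
np.set_printoptions(precision=4,suppress=True)
go(r.read_state(),[.540,.1184,.4056],-82.4)
E
```

```text
clock: 6.85
tool_pos: [0.5398, 0.1186, 0.4057]
tcp_rot: [0.998, 0.067, -0.0, -0.0]
force: [0.6, 0.4, -0.8]
finger_gap: 0.073
finger_force: 78.2
shift [0.1524 0.2106 0.0808] turn z 0.10777394548074426 yaw y -82.29222605451926 tilt [-0.0001  0.0001 -1.    ] pos [0.5398 0.1186 0.4057] t 6.85
```

Position is right, so I'll hold still for well over a second.

```bash
Z='0 0 0 0 0 0 0'; python3 -m crank '0 0 0 0 0 0 0;0 0 0 0 0 0 0;0 0 0 0 0 0 0;0 0 0 0 0 0 0;0 0 0 0 0 0 0;0 0 0 0 0 0 0;0 0 0 0 0 0 0;0 0 0 0 0 0 0;0 0 0 0 0 0 0;0 0 0 0 0 0 0'
python3 -m crank '0 0 0 0 0 0 0;0 0 0 0 0 0 0;0 0 0 0 0 0 0;0 0 0 0 0 0 0;0 0 0 0 0 0 0;0 0 0 0 0 0 0;0 0 0 0 0 0 0;0 0 0 0 0 0 0;0 0 0 0 0 0 0;0 0 0 0 0 0 0'
python3 -m crank '0 0 0 0 0 0 -2;0 0 0 0 0 0 -4;0 0 0 0 0 0 -5;0 0 0 0 0 0 -5;0 0 0 0 0 0 -5;0 0 0 0 0 0 -5;0 0 0 0 0 0 -5;0 0 0 0 0 0 -5;0 0 0 0 0 0 -5;0 0 0 0 0 0 -5'
python3 -m crank '0 0 0 0 0 0 -5;0 0 0 0 0 0 -5;0 0 0 0 0 0 -5;0 0 0 0 0 0 -5;0 0 0 0 0 0 -5;0 0 0 0 0 0 -5;0 0 0 0 0 0 -5;0 1 -1 0 0 0 -5;0 1 -1 0 0 0 -3;0 1 -1 0 0 0 -1'
python3 -m crank '0 0 0 0 0 0 0;0 0 0 0 0 0 0;0 0 0 0 0 0 0;0 0 0 0 0 0 0;0 0 0 0 0 0 0;0 0 0 0 0 0 0'
python3 - <<'E'
from h import *;from workcell import r
np.set_printoptions(precision=4,suppress=True)
tx=np.array([-np.sin(.133),np.cos(.133)])
go(r.read_state(),np.r_[np.array([.5372,.1184])+.003*tx,.4056],7.6)
E
```

```text
clock: 7.68
tool_pos: [0.5398, 0.1186, 0.4057]
tcp_rot: [0.998, 0.067, -0.0, -0.0]
force: [-0.2, -0.3, -1.0]
finger_gap: 0.074
finger_force: 78.2
clock: 8.52
tool_pos: [0.5398, 0.1186, 0.4057]
tcp_rot: [0.998, 0.067, -0.0, -0.0]
force: [-1.4, -0.4, -1.3]
finger_gap: 0.073
finger_force: 78.2
clock: 9.35
tool_pos: [0.5398, 0.1186, 0.4057]
tcp_rot: [0.891, 0.454, -0.0, -0.0]
force: [0.2, -0.2, -1.0]
finger_gap: 0.078
finger_force: 78.2
clock: 10.18
tool_pos: [0.5366, 0.1214, 0.4057]
tcp_rot: [0.657, 0.754, -0.0, -0.0]
force: [-0.4, 0.6, -1.5]
finger_gap: 0.076
finger_force: 78.2
clock: 10.68
tool_pos: [0.5367, 0.1214, 0.4057]
tcp_rot: [0.658, 0.753, -0.0, -0.0]
force: [-0.2, -0.5, -0.8]
finger_gap: 0.072
finger_force: 78.2
shift [-0.0221  0.0872  0.0727] turn z 0.07822752044956971 yaw y 7.678227520449569 tilt [-0.0001  0.     -1.    ] pos [0.5367 0.1214 0.4057] t 10.6833
```

```bash
python3 -m crank '0 0 0 0 0 0 0;0 0 0 0 0 0 0;0 0 0 0 0 0 0;0 0 0 0 0 0 0;0 0 0 0 0 0 0;0 0 0 0 0 0 0;0 0 0 0 0 0 0;0 0 0 0 0 0 0;0 0 0 0 0 0 0;0 0 0 0 0 0 0' && python3 -c "
from workcell import r;print(r.finish_job())"
```

```text
clock: 11.52
tool_pos: [0.5367, 0.1214, 0.4057]
tcp_rot: [0.658, 0.753, -0.0, -0.0]
force: [0.6, 0.1, -1.6]
finger_gap: 0.075
finger_force: 78.2
the job is handed in; nothing more can be done
None
```

I lifted the phone out of the rack, held its screen to the lens at about 16 cm for over 1.6 s, gave it a quarter turn at the same spot, and handed the job in at 11.5 s still holding it; lens and phone positions are good to about 2–3 mm, and I took no picture after the turn.

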